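Run down the thumbscrew of a mould clamp

ROBOT

A 6-joint arm with a two-finger parallel gripper is mounted at the origin on the work surface; the furniture and walls round the work are solid. World frame = base frame: x ahead of the robot, y to its left, z up, the work surface at z = 0. Lengths are in m, angles in rad, forces in N, time in s.
With the tool pointing down it reaches from about 0.25 to 0.725 m from the base axis. Payload 4 kg.
Tool frame: the origin (TCP) lies between the finger pads; the fingertips stand 8 mm ahead of it and the grasp point (between the pads) lies 11 mm behind it (bot.tip_reach is the distance from the TCP to the fingertips, in m); z points along the fingers, y is the line along which they close (so a half turn about z gives the same grasp; the last joint's range is limited). The gripper opens to 85 mm and grips with 20 to 120 N. Pads are 22 mm wide; open, the fingers measure 114 mm over their backs; the gripper's body (76 mm by 85 mm) begins 54 mm behind the grasp point. The pads swing forward as they close: fully open they stand 13 mm farther back than shut.
Start: joints at [-1.246, 0.241, 0.005, 1.335, 0, 1.571], TCP at [0.16, -0.474, 0.239] pointing down, gripper open.
Joint ranges: [-2.72, 2.72], [-1.05, 1.87], [-1.09, 1.28], [-1.99, 2.15], [-1.42, 1.44], [-3.14, 3.14]. Speed limits (rad/s): [2.79, 2.79, 3.14, 3.14, 3.14, 3.14].

INTERFACE

Orientations are given as a unit quaternion [x, y, z, w].
In Python, from workcell import bot gives the robot as it stands.
- The arm moves only by the tool move_arm, never from a script. Its argument "deltas" is a list of rows, each a list of 7 numbers: the opening, from 0 (shut) to 1 (fully open), then the shift along the tool's x, y, z in mm, then the turn, a rotation vector about the tool's x, y, z in degrees. In form: [[gripper, tx, ty, tz, ax, ay, az], ...]. A call has 1 to 10 rows; each row shifts and turns the commanded pose from where the row before left it, along the tool's axes as they then stand; what a row does not reach is not made up. A row lasts 1/12 s, in which the tool goes at most 41.7 mm and 7.16 degrees, less where a joint would pass 70% of its speed; a pose out of reach is approached as far as the arm can. A call is refused whole if a number of a shift passes 41.7 or a number of a turn 7.16, either way. A call with a gripper value outside its range is refused whole. The fingers move at their own pace and stop on an object; the grip force is fixed at half the most. Time passes only in rows, so rows that do not move let the fingers close. It gives the time, the measured TCP pose, the force, the opening and the grip force at its end, in the units of the state.
- bot.get_obs(): the state, without advancing time (a new reading comes with each control period).
- bot.camera(name): name is "scene" or "top" or "wrist"; returns the picture (384x512x3 uint8, blue, green, red); there is no depth.
- bot.calibration(name): a dict with "K" (3x3 intrinsics, pixels), "position" and "orientation" of the camera in the world. Camera axes: x right, y down, z forward; pixel columns grow to the right and rows downward; lengths in m; the calibration is good to about 2 mm. The wrist camera is an equidistant fisheye: a pixel r from the principal point sees the ray r / f radians off the axis. A picture is of the moment at which its call begins: read the wrist's pose just before it. calibration takes no time and is no camera call; for the wrist camera it gives the pose at the moment of the call.
- bot.job_done(): hands the job in; it is judged then, once.
Trained networks look in the newest picture that a camera, given by its name, has taken for a name from the list of things; names that differ only in an ending like _2 or _b are one class to them, and where a whole thing is asked for, a point or a joint stands for the part that bears it (a point fixed in the world has none). Each returns a list of dicts, best first, with "conf" (0 to 1); they miss things now and then, are a little off and sometimes report something else, mostly with a low value. They report only what shows in the picture. A call takes as long as a camera call.
- bot.outline_of(query, camera): "pixels" (384x512 bool, what is visible of it) and "rect" ([left, top, width, height] in pixels, round what is visible of it).
The state is a dict: "clock": time; "joint_pos": joint angles; "joint_vel": joint speeds; "tau": joint torques, N m; "eef_pos": TCP position; "tool_rot": TCP orientation; "ft_force": force on the tool from outside, world axes, zero at the start; "ft_torque": the same for the moment, N m; "grip_width": finger opening in m; "grasp_force": force on a finger pad.
Only numpy, scipy, OpenCV 4.12 (cv2) and the standard library are available. Lean on these libraries where they do the work, as an engineer would, in place of code of your own. Each camera call takes 0.05 s, during which the arm holds its last target. There are 200 camera calls.

TASK

The winged thumbscrew of the mould clamp is loose: push its wings round clockwise (seen from above) with the fingertips, stroke after stroke, until its pad is fully home on the board over the plaster mould and the screw turns no further. Push only: do not pinch or grip the screw, and pick nothing up. Leave the things that stand round the clamp where they are.

Things in the scene. Friction and masses are not known exactly. Their poses are not given: they have to be found in the camera images.
- mould_clamp: C-clamp fixed to the table. Origin: on the table under the vertical screw axis; +x points roughly away from the robot. Wooden base 175 x 116 x 16 mm (x -60 to 115), white plaster mould 88 x 88 mm, z 16 to 66, pressing board over it. Grey arm 18 mm wide, z 121 to 132, from the screw axis along +x to a post at x 81 to 103: fingers from above have free way round the screw except at +x
- board_top (a point): middle of the top of the pressing board (74 x 74 mm), on the screw axis, 74 mm above the table. The screw goes up through a round boss (20 mm across) at the end of the overhead arm; its thread stands out above, at most to z 145 mm. The wings pass under the arm
- thumbscrew (a joint): turn of the thumbscrew in rad, growing clockwise seen from above: 0 = highest, 8.0 = hard stop, pad home on the board. It drops 6.6 mm a turn (8.4 mm in all) and stays where it is left; friction about 0.04 N m (some 1.2 N at the middle of a wing)
- wing_a (a point): middle of the round ear of one wing of the steel thumbscrew, 46 mm from the screw axis; z 100 mm with the screw home, 108 mm at joint 0. Two wings, half a turn apart, upright blades 9 mm thick and 15 mm high, reaching from the hub to 56 mm from the axis; ear 20 mm in diameter, centred here. Hub 22 mm across, pad below it 30 mm across
- wing_b (a point): the same point of the other wing
- wing_front_faces: the halves of both wings that face the way of clockwise turning (together with the rear halves they make up the two 9 mm blades). Origin on the screw axis at the underside of the pad
- wing_rear_faces: the halves of both wings that face backward, the ones to push on to turn the screw clockwise. Origin on the screw axis at the underside of the pad
- stamp: wooden seal stamp standing beside the clamp, 26 x 26 x 53 mm, origin under its middle; leave it alone
- small_4: small beige stoneware bottle standing beside the clamp, 44 x 44 x 60 mm, origin under its middle; leave it alone
- weight_2: brass weight with a knob standing beside the clamp, 29 x 29 x 27 mm, origin under its middle; leave it alone

How it is judged:
At the end, for the whole second after the job is handed in: The thumbscrew has been turned to within 0.2 rad of its stop (joint above 7.8 of 8.0) and rests; stamp, small bottle and brass weight stand upright within 20 mm of where they stood (value of joint thumbscrew above 7.8 rad and not (velocity of joint thumbscrew above 0.1 rad/s) and velocity of joint thumbscrew above -0.1 rad/s and distance of each of stamp, small_4, weight_2 from where it was at the start of the episode below 0.02 m and angle between each of stamp, small_4, weight_2's own z axis and vertical below 0.2 rad); the robot touches nothing.
It fails at once if the screw is pinched: the fingers press with more than 8 N on the front and the rear faces of its wings at once (contact force between the fingers and wing_front_faces above 8 N and contact force between the fingers and wing_rear_faces above 8 N).
It fails at once if the stamp is shoved, knocked over or lifted (moved 20 mm or more) (distance of stamp from where it was at the start of the episode above 0.02 m).
It fails at once if the small bottle is shoved, knocked over or lifted (moved 20 mm or more) (distance of small_4 from where it was at the start of the episode above 0.02 m).
It fails at once if the brass weight is shoved, knocked over or lifted (moved 20 mm or more) (distance of weight_2 from where it was at the start of the episode above 0.02 m).
It also fails if it takes over 61 s, if anything falls off the work surface, if the arm or the gripper's body presses on something with over 40 N, if the wrist force passes 120 N, or if a joint passes its speed limit or range.

## Working session

There is one attempt and no reset: what is moved stays moved. The work goes in short steps, Python scripts to look and compute and a tool call to move; the robot and the scene stay as the last step left them, time stands still between calls to the robot, and variables do not carry over. Pictures are saved under pics/ and viewed, at most 10 in all, crops included, and the job is handed in when it is done.

Besides the shell and the picture viewer there is one more tool, called after "Request:" as a command line: name --pt "numbers of a row" for each row, then --argument value for the rest. move_arm: Moves the arm, as the interface text tells. Its arguments: {"type":"object","properties":{"deltas":{"type":"array","items":{"type":"array","items":{"type":"number"}}}},"required":["deltas"]}

```bash
mkdir -p pics; ls
python3 - <<'E'
from workcell import bot
import cv2,numpy as np
o=bot.get_obs();print({k:np.round(v,3).tolist() for k,v in o.items()})
ims=[]
for c in("top","scene"):
    im=bot.camera(c);ims.append(im);cal=bot.calibration(c);print(c,np.round(cal["K"],1).tolist(),np.round(cal["position"],3),np.round(cal["orientation"],4))
    for q in("mould_clamp","wing_a","board_top","thumbscrew","wing_rear_faces","wing_front_faces","stamp","small_4","weight_2"):
        try:
            print(q,[(round(d["conf"],2),d["rect"],np.round(np.argwhere(d["pixels"]).mean(0)[::-1],1).tolist()) for d in bot.outline_of(q,c)[:2]])
        except Exception as e: print(q,e)
cv2.imwrite("pics/top.png",ims[0]);cv2.imwrite("pics/scene.png",ims[1])
E
```

```text
pics
{'clock': 0.0, 'joint_pos': [-1.246, 0.241, 0.004, 1.335, 0.0, 1.571], 'joint_vel': [-0.002, 0.0, -0.0, -0.0, -0.003, -0.0], 'tau': [-0.001, -37.232, 25.241, 0.017, -0.0, 0.0], 'eef_pos': [0.159, -0.473, 0.238], 'tool_rot': [0.987, 0.162, -0.0, -0.001], 'ft_force': [0.062, 0.63, -0.367], 'ft_torque': [-0.002, 0.042, -0.023], 'grasp_force': 0.0, 'grip_width': 0.085}
top [[401.8, 0.0, 258.4], [0.0, 401.8, 195.1], [0.0, 0.0, 1.0]] [0.409 0.345 0.922] [-0.703   0.7089 -0.0515  0.0239]
mould_clamp [(0.68, [218.4, 158.3, 80.3, 91.4], [258.0, 201.1])]
wing_a [(0.7, [233.6, 190.6, 41.5, 39.9], [252.8, 209.7])]
board_top [(0.67, [216.4, 156.9, 79.8, 92.4], [258.0, 201.1])]
thumbscrew [(0.58, [233.8, 188.6, 42.0, 38.4], [251.9, 209.2])]
wing_rear_faces []
wing_front_faces []
stamp [(0.45, [216.7, 254.5, 14.4, 13.7], [221.8, 259.9])]
small_4 [(0.86, [197.7, 167.3, 20.6, 24.8], [207.4, 181.5])]
weight_2 [(0.53, [284.0, 223.8, 15.3, 13.1], [293.6, 227.2])]
scene [[417.5, 0.0, 249.7], [0.0, 417.5, 190.8], [0.0, 0.0, 1.0]] [0.162 0.822 0.681] [-0.2832  0.8808 -0.3591  0.1224]
mould_clamp []
wing_a [(0.72, [246.9, 170.1, 57.0, 25.9], [275.7, 186.4])]
board_top [(0.7, [226.8, 144.4, 81.4, 104.1], [269.4, 201.9])]
thumbscrew [(0.68, [247.2, 168.7, 59.1, 31.5], [275.4, 186.2])]
wing_rear_faces []
wing_front_faces [(0.6, [304.5, 188.5, 12.3, 13.4], [310.9, 198.1]), (0.4, [206.1, 211.3, 27.2, 31.7], [219.5, 227.9])]
stamp [(0.79, [296.3, 246.8, 13.4, 22.6], [301.5, 257.0]), (0.32, [246.0, 170.9, 57.2, 27.7], [276.2, 186.1])]
small_4 [(0.6, [207.6, 211.5, 21.0, 29.2], [219.2, 227.4])]
weight_2 [(0.55, [306.1, 186.8, 10.4, 19.5], [311.0, 197.8])]
```

View pics/top.png

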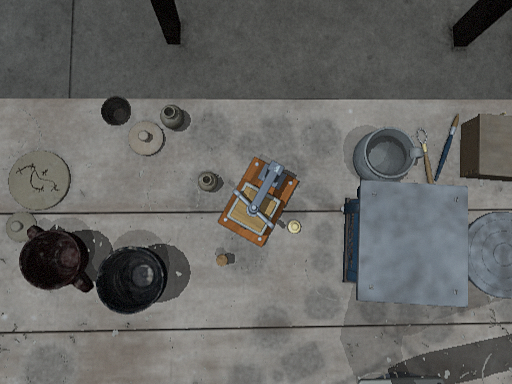

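View pics/scene.png

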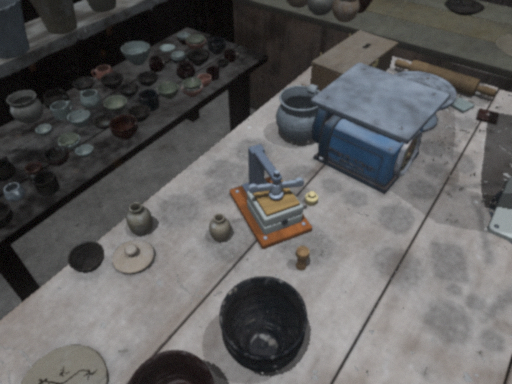

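The top view shows the clamp at about (258,200), its boss at (253,208), and the wings running from (235,191) to (275,228). The bottle is at (207,181), the stamp at (222,260) and the weight at (293,227). Next I'll compute world positions and look at a crop.

```bash
cat > h.py <<'E'
from workcell import bot
import cv2,numpy as np
from scipy.spatial.transform import Rotation as R
def ray(c,uv,z):
    k=bot.calibration(c);d=R.from_quat(k["orientation"]).apply(np.linalg.inv(k["K"])@[uv[0],uv[1],1]);p=np.array(k["position"])
    return p+d*(z-p[2])/d[2]
def proj(c,P):
    k=bot.calibration(c);q=R.from_quat(k["orientation"]).inv().apply(np.atleast_2d(P)-k["position"])
    q=q@np.array(k["K"]).T;return q[:,:2]/q[:,2:]
E
python3 - <<'E'
from h import *
for q,uv,z in(("boss",(253,208),.14),("bottle",(207.4,181.5),.04),("stamp",(221.8,259.9),.04),("weight",(293.6,227.2),.02)):print(q,ray("top",uv,z).round(3))
for q,uv,z in(("bottle",(219.2,227.4),.03),("stamp",(301.5,257),.027),("weight",(311,197.8),.013)):print("scene",q,ray("scene",uv,z).round(3))
im=bot.camera("top");d=bot.outline_of("wing_a","top")[0]["pixels"]
P=np.argwhere(d)[:,::-1].astype(float);m=P.mean(0);w,v=np.linalg.eigh(np.cov((P-m).T));print("wing axis px",v[:,1],m)
a,b=np.percentile((P-m)@v[:,1],[1,99]);print([ray("top",m+t*v[:,1],.105).round(3) for t in(a,b)])
cv2.imwrite("pics/t2.png",cv2.resize(im[140:270,190:310],None,fx=5,fy=4.6 and 5,interpolation=cv2.INTER_CUBIC)[:600])
s=bot.camera("scene");cv2.imwrite("pics/s2.png",cv2.resize(s[140:250,225:335],None,fx=5,fy=5,interpolation=cv2.INTER_CUBIC))
E
```

```text
boss [0.467 0.325 0.14 ]
bottle [0.534 0.422 0.04 ]
stamp [0.362 0.391 0.04 ]
weight [0.432 0.231 0.02 ]
scene bottle [0.534 0.427 0.03 ]
scene stamp [0.363 0.391 0.027]
scene weight [0.432 0.234 0.013]
wing axis px [-0.73159558 -0.68173888] [252.35655738 209.36065574]
[array([0.431, 0.287, 0.105]), array([0.503, 0.364, 0.105])]
```

View pics/t2.png

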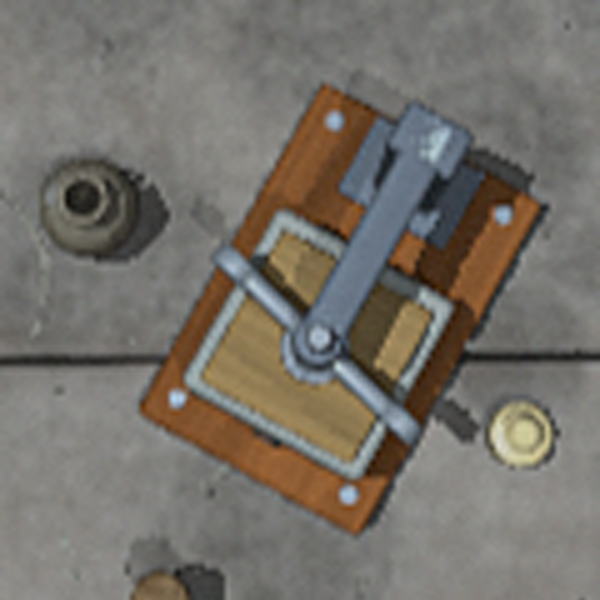

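View pics/s2.png

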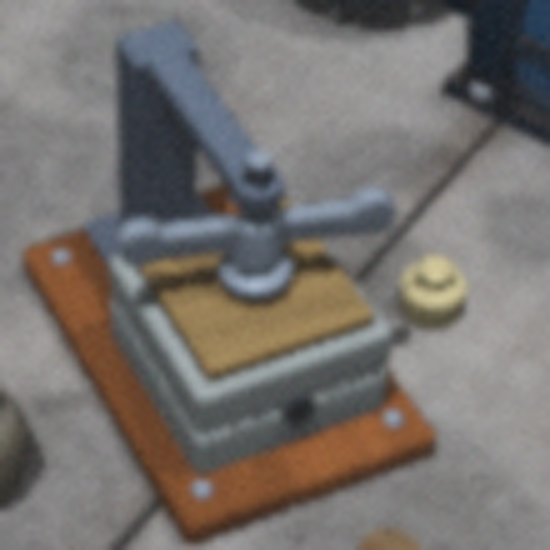

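The axis comes out near (0.467, 0.325). The arm's yaw is about −28°, and the wings are at about 47° and −133°. With the gripper closed and the tip at z≈88 mm, I'll raise the tool, turn it and travel over.

Request:
move_arm --pt "0 0 0 -40 0 0 0" --pt "0 0 0 -40 0 0 0" --pt "0 0 0 -40 0 0 0" --pt "0 0 0 -40 0 0 -7" --pt "0 0 0 0 0 0 -7" --pt "0 0 0 0 0 0 -7" --pt "0 0 0 0 0 0 -7" --pt "0 0 0 0 0 0 -7" --pt "0 0 0 0 0 0 -7" --pt "0 0 0 0 0 0 -7"

```text
clock: 1.98
eef_pos: [0.1595, -0.4739, 0.3993]
tool_rot: [0.829, 0.559, -0.0, 0.0]
ft_force: [-1.0, 0.7, -0.1]
grip_width: 0.0
grasp_force: 0.0
```

```bash
cat >> h.py <<'E'
C=np.array([.467,.325])
def st():
    o=bot.get_obs();r=R.from_quat(o["tool_rot"]);M=r.as_matrix()
    d=np.array(o["eef_pos"])[:2]-C
    print("t",o["clock"],"p",np.round(o["eef_pos"],4),"xyaw",np.degrees(np.arctan2(M[1,0],M[0,0])).round(1),"zax",M[:,2].round(3),"j",np.round(o["joint_pos"],2),"F",np.round(o["ft_force"],1),"r,phi",np.round([np.hypot(*d)*1000,np.degrees(np.arctan2(d[1],d[0]))],1));return o,M
E
python3 - <<'E'
from h import *
o,M=st();print(bot.tip_reach)
for z in(.05,.1,.15,.2,.25,.3):print(z,proj("scene",[ray("top",p,z) for p in((360,183),(360,302))]).round(0).tolist())
t=np.array([.465,.283,o["eef_pos"][2]])-o["eef_pos"];print((M.T@t*1000).round(1))
E
```

```text
t 1.9833 p [ 0.1595 -0.4739  0.3993] xyaw 68.0 zax [ 0. -0. -1.] j [-1.25  0.24  0.41  1.75  0.    0.71] F [-1.   0.7 -0.1] r,phi [ 856. -111.]
0.008
0.05 [[309.0, 135.0], [410.0, 179.0]]
0.1 [[310.0, 122.0], [410.0, 164.0]]
0.15 [[312.0, 108.0], [410.0, 148.0]]
0.2 [[313.0, 92.0], [410.0, 130.0]]
0.25 [[315.0, 75.0], [410.0, 109.0]]
0.3 [[316.0, 55.0], [410.0, 87.0]]
[816.2  -1.   -0. ]
```

Request:
move_arm --pt "0 40 0 0 0 0 0" --pt "0 40 0 0 0 0 0" --pt "0 40 0 0 0 0 0" --pt "0 40 0 0 0 0 0" --pt "0 40 0 0 0 0 0" --pt "0 40 0 0 0 0 0" --pt "0 40 0 0 0 0 0" --pt "0 40 0 0 0 0 0" --pt "0 40 0 0 0 0 0" --pt "0 40 0 0 0 0 0"

```text
clock: 2.82
eef_pos: [0.312, -0.1022, 0.3997]
tool_rot: [0.831, 0.556, 0.0, 0.001]
ft_force: [1.3, -0.5, -0.3]
grip_width: -0.0001
grasp_force: 0.0
```

Request:
move_arm --pt "0 40 0 0 0 0 0" --pt "0 40 0 0 0 0 0" --pt "0 40 0 0 0 0 0" --pt "0 40 0 0 0 0 0" --pt "0 40 0 0 0 0 0" --pt "0 40 0 0 0 0 0" --pt "0 40 0 0 0 0 0" --pt "0 40 0 0 0 0 0" --pt "0 40 0 0 0 0 0" --pt "0 40 0 0 0 0 0"

```text
clock: 3.65
eef_pos: [0.4645, 0.2679, 0.3993]
tool_rot: [0.831, 0.557, 0.0, 0.0]
ft_force: [0.6, -0.2, 1.3]
grip_width: -0.0001
grasp_force: 0.0
```

Run:
```python
from h import *
o,M=st()
t=np.array([.465,.283,o["eef_pos"][2]])-o["eef_pos"];print((M.T@t*1000).round(1))
im=bot.camera("wrist");cv2.imwrite("pics/w1.png",im)
k=bot.calibration("wrist");print(k["position"].round(3) if hasattr(k["position"],"round") else k["position"])
```

```text
t 3.65 p [0.4645 0.2679 0.3993] xyaw 67.6 zax [ 0.  0. -1.] j [ 0.52  0.32  0.52  1.77 -0.    2.48] F [ 0.6 -0.2  1.3] r,phi [ 57.1 -92.5]
[14.1 -5.3  0. ]
[0.499 0.35  0.53 ]
```

View pics/w1.png

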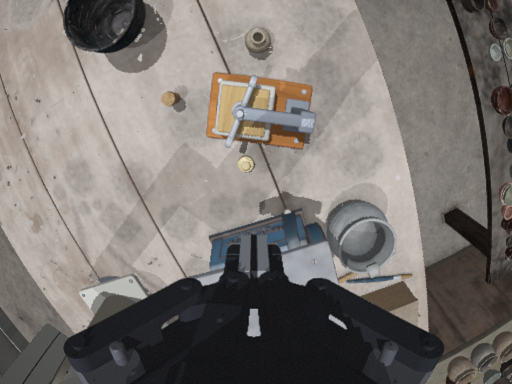

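The wrist view shows the boss at (240,113), with the wings running from (228,146) to (253,80). I'll use it to cross-check the axis.

```bash
cat >> h.py <<'E'
def wray(uv,z):
    k=bot.calibration("wrist");K=np.array(k["K"]);v=np.array([(uv[0]-K[0,2])/K[0,0],(uv[1]-K[1,2])/K[1,1]]);t=np.hypot(*v)
    d=R.from_quat(k["orientation"]).apply([*(np.sin(t)*v/t),np.cos(t)]);p=np.array(k["position"]);return p+d*(z-p[2])/d[2]
E
python3 - <<'E'
from h import *
o,M=st()
k=bot.calibration("wrist");im=bot.camera("wrist")
print("boss",wray((240,113),.143),"ends",wray((229,146),.105),wray((253,79),.105))
print("rect",[ (d["conf"],d["rect"]) for d in bot.outline_of("wing_a","wrist")])
print("weight",wray((246,164),.02),"stamp",wray((170,99),.04))
t=np.array([.465,.283,o["eef_pos"][2]])-o["eef_pos"];print((M.T@t*1000).round(1))
E
```

```text
t 3.7 p [0.4669 0.2742 0.3953] xyaw 67.9 zax [-0.003  0.002 -1.   ] j [0.53 0.33 0.53 1.77 0.   2.49] F [ 2.5  2.5 -1.6] r,phi [ 50.8 -90.1]
boss [0.47006553 0.32750603 0.143     ] ends [0.43401017 0.28738477 0.105     ] [0.5027485  0.36363715 0.105     ]
rect [(0.83, [225.8, 81.1, 34.8, 69.2])]
weight [0.43532171 0.23123322 0.02      ] stamp [0.36364176 0.38898269 0.04      ]
[ 7.4 -5.1  0. ]
```

Request:
move_arm --pt "0 7 -5 20 0 0 0" --pt "0 0 0 40 0 0 0" --pt "0 0 0 40 0 0 0" --pt "0 0 0 40 0 0 0" --pt "0 0 0 40 0 0 0" --pt "0 0 0 40 0 0 0" --pt "0 0 0 40 0 0 0" --pt "0 0 0 0 0 0 0" --pt "0 0 0 0 0 0 0"

```text
clock: 4.55
eef_pos: [0.4607, 0.2723, 0.1385]
tool_rot: [0.831, 0.556, -0.002, -0.0]
ft_force: [-0.1, 0.8, 0.9]
grip_width: -0.0002
grasp_force: 0.0
```

```bash
sed -i 's/^C=.*/C=np.array([.468,.3255])/' h.py
python3 - <<'E'
from h import *
o,M=st()
E
```

```text
t 4.55 p [0.4607 0.2723 0.1385] xyaw 67.5 zax [-0.004 -0.003 -1.   ] j [ 0.53  0.38 -0.08  1.12 -0.    2.5 ] F [-0.1  0.8  0.9] r,phi [ 53.7 -97.8]
```

Request:
move_arm --pt "0 12 0 0 0 0 0" --pt "0 0 0 15 0 0 0" --pt "0 0 0 14 0 0 0" --pt "0 0 0 13 0 0 0" --pt "0 0 0 0 0 0 0"

```text
clock: 4.97
eef_pos: [0.468, 0.2855, 0.0991]
tool_rot: [0.831, 0.556, 0.001, 0.0]
ft_force: [-0.2, -0.0, -0.2]
grip_width: -0.0004
grasp_force: 0.0
```

```bash
cat >> h.py <<'E'
def arc(phi0,phi1,n,r=42,yaw=None,cmd=None):
    "rows for arc about C from cmd (or measured) position"
    o,M=st();p=np.array(o["eef_pos"])[:2]*1000 if cmd is None else np.array(cmd)
    for a in np.radians(np.linspace(phi0,phi1,n)):
        q=C*1000+r*np.array([np.cos(a),np.sin(a)]);d=M[:2,:2].T@(q-p);print([0,*d.round(1),0,0,0,0],end=", ");p=q
    print("\nend",p)
E
python3 - <<'E'
from h import *
arc(-102,-174,10)
E
```

```text
t 4.9667 p [0.468  0.2855 0.0991] xyaw 67.6 zax [ 0.002  0.001 -1.   ] j [ 0.55  0.43 -0.1   1.03 -0.    2.51] F [-0.2 -0.  -0.2] r,phi [ 40.  -90.1]
[0, np.float64(-4.3), np.float64(-7.6), 0, 0, 0, 0], [0, np.float64(-0.7), np.float64(-5.8), 0, 0, 0, 0], [0, np.float64(0.2), np.float64(-5.9), 0, 0, 0, 0], [0, np.float64(1.0), np.float64(-5.8), 0, 0, 0, 0], [0, np.float64(1.8), np.float64(-5.6), 0, 0, 0, 0], [0, np.float64(2.5), np.float64(-5.3), 0, 0, 0, 0], [0, np.float64(3.2), np.float64(-4.9), 0, 0, 0, 0], [0, np.float64(3.9), np.float64(-4.4), 0, 0, 0, 0], [0, np.float64(4.5), np.float64(-3.8), 0, 0, 0, 0], [0, np.float64(4.9), np.float64(-3.1), 0, 0, 0, 0], 
end [426.23008039 321.10980454]
```

Request:
move_arm --pt "0 -4 -7.5 2 0 0 0" --pt "0 -0.7 -5.8 0 0 0 0" --pt "0 0.2 -5.9 0 0 0 0" --pt "0 1 -5.8 0 0 0 0" --pt "0 1.8 -5.6 0 0 0 0" --pt "0 2.5 -5.3 0 0 0 0" --pt "0 3.2 -4.9 0 0 0 0" --pt "0 3.9 -4.4 0 0 0 0" --pt "0 4.5 -3.8 0 0 0 0" --pt "0 4.9 -3.1 0 0 0 0"

```text
clock: 5.8
eef_pos: [0.4248, 0.3217, 0.0951]
tool_rot: [0.831, 0.556, -0.0, 0.0]
ft_force: [0.4, -1.3, -0.5]
grip_width: 0.0001
grasp_force: 0.4
```

Run:
```python
from h import *
im=bot.camera("top");print([(d["conf"],d["rect"]) for d in bot.outline_of("wing_a","top")])
cv2.imwrite("pics/t3.png",cv2.resize(im[140:260,190:310],None,fx=5,fy=5,interpolation=cv2.INTER_CUBIC))
arc(178,106,10)
```

```text
[]
t 5.9 p [0.425  0.3223 0.0951] xyaw 67.7 zax [-0.     0.001 -1.   ] j [ 0.65  0.41 -0.15  1.01  0.    2.61] F [ 1.2  0.1 -0.9] r,phi [  43.1 -175.8]
[0, np.float64(4.7), np.float64(-0.8), 0, 0, 0, 0], [0, np.float64(5.6), np.float64(-1.6), 0, 0, 0, 0], [0, np.float64(5.8), np.float64(-0.8), 0, 0, 0, 0], [0, np.float64(5.9), np.float64(-0.0), 0, 0, 0, 0], [0, np.float64(5.8), np.float64(0.8), 0, 0, 0, 0], [0, np.float64(5.6), np.float64(1.6), 0, 0, 0, 0], [0, np.float64(5.4), np.float64(2.4), 0, 0, 0, 0], [0, np.float64(5.0), np.float64(3.1), 0, 0, 0, 0], [0, np.float64(4.5), np.float64(3.7), 0, 0, 0, 0], [0, np.float64(3.9), np.float64(4.3), 0, 0, 0, 0], 
end [456.42323106 365.87299123]
```

View pics/t3.png

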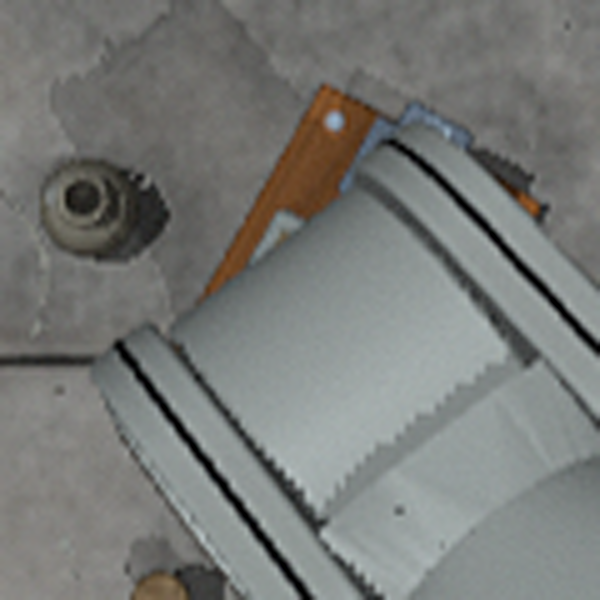

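The wrist hides the screw in the top view, but wing a no longer shows at its old place, so the screw is turning. I'll carry on round the arc.

Request:
move_arm --pt "0 4.7 -0.8 0 0 0 0" --pt "0 5.6 -1.6 0 0 0 0" --pt "0 5.8 -0.8 0 0 0 0" --pt "0 5.9 0 0 0 0 0" --pt "0 5.8 0.8 0 0 0 0" --pt "0 5.6 1.6 0 0 0 0" --pt "0 5.4 2.4 0 0 0 0" --pt "0 5 3.1 0 0 0 0" --pt "0 4.5 3.7 0 0 0 0" --pt "0 3.9 4.3 0 0 0 0"

```text
clock: 6.73
eef_pos: [0.4575, 0.3651, 0.0953]
tool_rot: [0.831, 0.556, 0.0, -0.0]
ft_force: [-0.4, -0.7, -0.0]
grip_width: 0.0
grasp_force: 0.5
```

Run:
```python
from h import *
im=bot.camera("wrist");d=bot.outline_of("wing_a","wrist");print([(x["conf"],x["rect"]) for x in d])
cv2.imwrite("pics/w2.png",im)
arc(98,18,10)
```

```text
[(0.82, [276.1, 220.8, 37.6, 63.4])]
t 6.8333 p [0.4583 0.3652 0.0954] xyaw 67.6 zax [ 0.001  0.001 -1.   ] j [0.67 0.5  0.   1.07 0.   2.63] F [ 0.5 -0.3 -0.3] r,phi [ 40.9 103.7]
[0, np.float64(3.2), np.float64(2.9), 0, 0, 0, 0], [0, np.float64(2.9), np.float64(5.9), 0, 0, 0, 0], [0, np.float64(1.9), np.float64(6.2), 0, 0, 0, 0], [0, np.float64(0.9), np.float64(6.4), 0, 0, 0, 0], [0, np.float64(-0.1), np.float64(6.5), 0, 0, 0, 0], [0, np.float64(-1.1), np.float64(6.4), 0, 0, 0, 0], [0, np.float64(-2.1), np.float64(6.2), 0, 0, 0, 0], [0, np.float64(-3.0), np.float64(5.8), 0, 0, 0, 0], [0, np.float64(-3.8), np.float64(5.2), 0, 0, 0, 0], [0, np.float64(-4.6), np.float64(4.6), 0, 0, 0, 0], 
end [507.94437368 338.47871376]
```

View pics/w2.png

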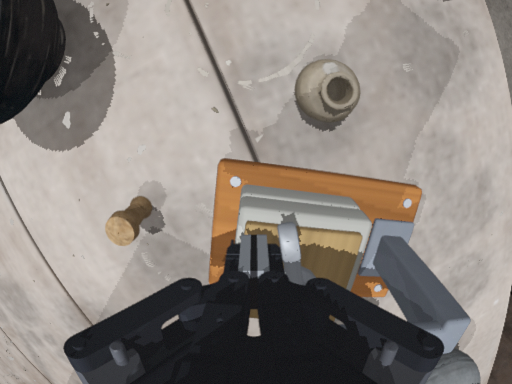

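The wing, at (288,235), is being pushed just ahead of the fingertips. The stamp and bottle haven't moved. I'll continue to the end of this stroke.

Request:
move_arm --pt "0 3.2 2.9 0 0 0 0" --pt "0 2.9 5.9 0 0 0 0" --pt "0 1.9 6.2 0 0 0 0" --pt "0 0.9 6.4 0 0 0 0" --pt "0 0 6.5 0 0 0 0" --pt "0 -1.1 6.4 0 0 0 0" --pt "0 -2.1 6.2 0 0 0 0" --pt "0 -3 5.8 0 0 0 0" --pt "0 -3.8 5.2 0 0 0 0" --pt "0 -4.6 4.6 0 0 0 0"

```text
clock: 7.67
eef_pos: [0.5072, 0.3374, 0.0954]
tool_rot: [0.831, 0.556, 0.0, -0.0]
ft_force: [-1.3, 0.9, -0.6]
grip_width: -0.0001
grasp_force: 0.5
```

Run:
```python
from h import *
o,M=st()
# wing b now ~ phi-20 ; wing a opposite
```

```text
t 7.6667 p [0.5072 0.3374 0.0954] xyaw 67.6 zax [ 0.  0. -1.] j [0.59 0.55 0.08 1.1  0.   2.55] F [-1.3  0.9 -0.6] r,phi [41.  16.9]
```

Request:
move_arm --pt "0 2.3 -1.9 0 0 0 0" --pt "0 0 0 -30 0 0 0" --pt "0 0 0 -40 0 0 0" --pt "0 0 0 -10 0 0 0" --pt "0 -32 -26 0 0 0 0" --pt "0 -32 -26 0 0 0 0" --pt "0 0 0 0 0 0 0" --pt "0 0 0 0 0 0 0"

```text
clock: 8.33
eef_pos: [0.4302, 0.2994, 0.1746]
tool_rot: [0.831, 0.557, -0.002, 0.0]
ft_force: [0.4, -0.6, 0.8]
grip_width: -0.0002
grasp_force: 0.0
```

Run:
```python
from h import *
st()
im=bot.camera("wrist");d=bot.outline_of("wing_a","wrist");print([(x["conf"],x["rect"]) for x in d])
cv2.imwrite("pics/w3.png",im)
```

```text
t 8.3333 p [0.4302 0.2994 0.1746] xyaw 67.6 zax [-0.003 -0.003 -1.   ] j [ 0.61  0.33 -0.05  1.2  -0.    2.57] F [ 0.4 -0.6  0.8] r,phi [  46.  -145.4]
[(0.76, [212.4, 128.4, 150.3, 46.1]), (0.3, [285.6, 2.1, 45.0, 39.6])]
```

View pics/w3.png

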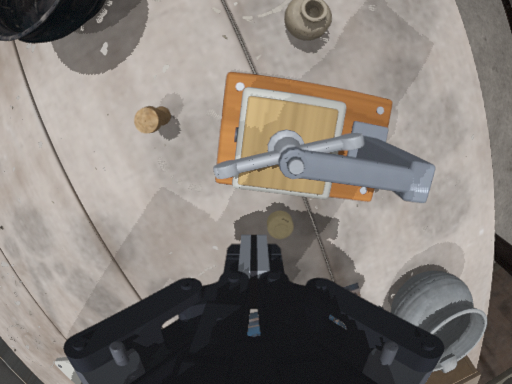

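Run:
```python
from h import *
st()
a=wray((222,171),.102);b=wray((356,142),.102);d=a-b;print(a,b,np.degrees(np.arctan2(d[1],d[0])),np.linalg.norm(d),"boss",wray((296,164),.143))
o,M=st();q=np.array([.4336,.3014]);print(M[:2,:2].T@(q-o["eef_pos"][:2])*1000)
```

```text
t 8.4333 p [0.4342 0.302  0.1763] xyaw 67.6 zax [ 0.003  0.002 -1.   ] j [ 0.61  0.33 -0.04  1.2  -0.    2.57] F [0.3 0.8 0.6] r,phi [  41.2 -145.2]
[0.42350907 0.33403026 0.102     ] [0.52364404 0.31723861 0.102     ] 170.48063053161536 0.10153310863110325 boss [0.47360691 0.32988775 0.143     ]
t 8.4333 p [0.4342 0.302  0.1763] xyaw 67.6 zax [ 0.003  0.002 -1.   ] j [ 0.61  0.33 -0.04  1.2  -0.    2.57] F [0.3 0.8 0.6] r,phi [  41.2 -145.2]
[-0.8017786  -0.29756936]
```

Request:
move_arm --pt "0 0 0 30 0 0 0" --pt "0 0 0 30 0 0 0" --pt "0 0 0 20 0 0 0" --pt "0 0 0 0 0 0 0" --pt "0 0 0 0 0 0 0"

```text
clock: 8.85
eef_pos: [0.4341, 0.3018, 0.0949]
tool_rot: [0.831, 0.556, -0.0, 0.0]
ft_force: [-0.4, 0.4, 0.7]
grip_width: -0.0002
grasp_force: 0.0
```

Run:
```python
from h import *
arc(207,135,10)
```

```text
t 8.85 p [0.4341 0.3018 0.0949] xyaw 67.6 zax [-0.001 -0.001 -1.   ] j [ 0.61  0.4  -0.16  1.01 -0.    2.57] F [-0.4  0.4  0.7] r,phi [  41.3 -145.1]
[0, np.float64(2.9), np.float64(-5.0), 0, 0, 0, 0], [0, np.float64(4.1), np.float64(-4.2), 0, 0, 0, 0], [0, np.float64(4.7), np.float64(-3.6), 0, 0, 0, 0], [0, np.float64(5.1), np.float64(-2.9), 0, 0, 0, 0], [0, np.float64(5.5), np.float64(-2.1), 0, 0, 0, 0], [0, np.float64(5.7), np.float64(-1.4), 0, 0, 0, 0], [0, np.float64(5.8), np.float64(-0.6), 0, 0, 0, 0], [0, np.float64(5.9), np.float64(0.3), 0, 0, 0, 0], [0, np.float64(5.8), np.float64(1.1), 0, 0, 0, 0], [0, np.float64(5.6), np.float64(1.9), 0, 0, 0, 0], 
end [438.30151519 355.19848481]
```

Request:
move_arm --pt "0 2.9 -5 0 0 0 0" --pt "0 4.1 -4.2 0 0 0 0" --pt "0 4.7 -3.6 0 0 0 0" --pt "0 5.1 -2.9 0 0 0 0" --pt "0 5.5 -2.1 0 0 0 0" --pt "0 5.7 -1.4 0 0 0 0" --pt "0 5.8 -0.6 0 0 0 0" --pt "0 5.9 0.3 0 0 0 0" --pt "0 5.8 1.1 0 0 0 0" --pt "0 5.6 1.9 0 0 0 0"

```text
clock: 9.68
eef_pos: [0.4375, 0.3554, 0.0951]
tool_rot: [0.831, 0.556, -0.0, -0.0]
ft_force: [-0.8, -1.1, -0.0]
grip_width: 0.0002
grasp_force: 0.6
```

Run:
```python
from h import *
arc(127,77,7)
```

```text
t 9.6833 p [0.4375 0.3554 0.0951] xyaw 67.6 zax [-0.001 -0.    -1.   ] j [ 0.68  0.47 -0.06  1.05  0.    2.64] F [-0.8 -1.1 -0. ] r,phi [ 42.7 135.6]
[0, np.float64(5.4), np.float64(3.4), 0, 0, 0, 0], [0, np.float64(5.0), np.float64(3.5), 0, 0, 0, 0], [0, np.float64(4.5), np.float64(4.2), 0, 0, 0, 0], [0, np.float64(3.8), np.float64(4.8), 0, 0, 0, 0], [0, np.float64(3.1), np.float64(5.3), 0, 0, 0, 0], [0, np.float64(2.3), np.float64(5.7), 0, 0, 0, 0], [0, np.float64(1.4), np.float64(5.9), 0, 0, 0, 0], 
end [477.44794428 366.42354272]
```

Request:
move_arm --pt "0 5.4 3.4 0 0 0 0" --pt "0 5 3.5 0 0 0 0" --pt "0 4.5 4.2 0 0 0 0" --pt "0 3.8 4.8 0 0 0 0" --pt "0 3.1 5.3 0 0 0 0" --pt "0 2.3 5.7 0 0 0 0" --pt "0 1.4 5.9 0 0 0 0"

```text
clock: 10.27
eef_pos: [0.4776, 0.3662, 0.0952]
tool_rot: [0.831, 0.556, -0.001, -0.001]
ft_force: [-10.7, 0.8, 0.0]
grip_width: -0.0002
grasp_force: 5.0
```

Run:
```python
from h import *
arc(73,15,15)
```

```text
t 10.2667 p [0.4776 0.3662 0.0952] xyaw 67.6 zax [-0.002  0.001 -1.   ] j [0.65 0.53 0.06 1.09 0.   2.61] F [-10.7   0.8   0. ] r,phi [41.8 76.8]
[0, np.float64(0.5), np.float64(2.7), 0, 0, 0, 0], [0, np.float64(0.2), np.float64(3.0), 0, 0, 0, 0], [0, np.float64(-0.0), np.float64(3.0), 0, 0, 0, 0], [0, np.float64(-0.3), np.float64(3.0), 0, 0, 0, 0], [0, np.float64(-0.5), np.float64(3.0), 0, 0, 0, 0], [0, np.float64(-0.7), np.float64(3.0), 0, 0, 0, 0], [0, np.float64(-0.9), np.float64(2.9), 0, 0, 0, 0], [0, np.float64(-1.1), np.float64(2.8), 0, 0, 0, 0], [0, np.float64(-1.3), np.float64(2.7), 0, 0, 0, 0], [0, np.float64(-1.5), np.float64(2.6), 0, 0, 0, 0], [0, np.float64(-1.7), np.float64(2.5), 0, 0, 0, 0], [0, np.float64(-1.9), np.float64(2.4), 0, 0, 0, 0], [0, np.float64(-2.0), np.float64(2.2), 0, 0, 0, 0], [0, np.float64(-2.2), np.float64(2.1), 0, 0, 0, 0], [0, np.float64(-2.3), np.float64(1.9), 0, 0, 0, 0], 
end [508.5688847  336.37039989]
```

The force has jumped to 11 N, which could be the stop. I'll nudge gently to find out.

Request:
move_arm --pt "0 0.3 1.5 0 0 0 0" --pt "0 0 0 0 0 0 0" --pt "0 0.2 1.5 0 0 0 0" --pt "0 0 0 0 0 0 0"

```text
clock: 10.6
eef_pos: [0.4775, 0.3661, 0.0949]
tool_rot: [0.831, 0.557, -0.002, -0.003]
ft_force: [-9.4, 4.1, 3.1]
grip_width: 0.0
grasp_force: 4.7
```

Run:
```python
from h import *
st()
im=bot.camera("wrist");d=bot.outline_of("wing_a","wrist");print([(x["conf"],x["rect"]) for x in d])
cv2.imwrite("pics/w4.png",im)
```

```text
t 10.6 p [0.4775 0.3661 0.0949] xyaw 67.7 zax [-0.007  0.002 -1.   ] j [0.65 0.54 0.06 1.1  0.01 2.61] F [-9.4  4.1  3.1] r,phi [41.7 76.9]
[(0.67, [248.5, 234.5, 60.1, 100.9])]
```

View pics/w4.png

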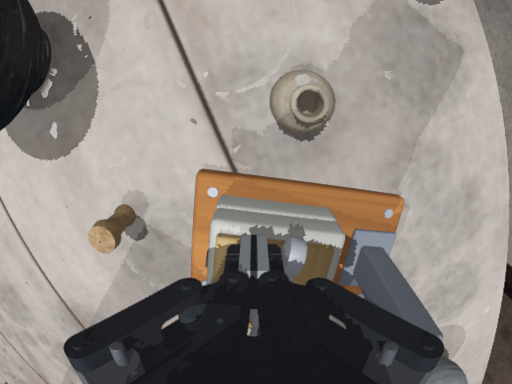

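Request:
move_arm --pt "0 0 2 0 0 0 0" --pt "0 0 2 0 0 0 0" --pt "0 0 0 0 0 0 0" --pt "0 0 0 0 0 0 0"

```text
clock: 11.03
eef_pos: [0.4783, 0.3657, 0.0948]
tool_rot: [0.83, 0.558, -0.004, -0.005]
ft_force: [-16.0, 5.5, 4.5]
grip_width: -0.0
grasp_force: 8.2
```

Run:
```python
from h import *
st()
```

```text
t 11.0333 p [0.4783 0.3657 0.0948] xyaw 67.8 zax [-0.012  0.004 -1.   ] j [0.65 0.54 0.06 1.1  0.01 2.61] F [-16.    5.5   4.5] r,phi [41.5 75.7]
```

It's a firm stop: 17 N and no motion. I'll back off, retreat and check.

Request:
move_arm --pt "0 0 -7 0 0 0 0" --pt "0 0 -8 0 0 0 0" --pt "0 0 0 0 0 0 0" --pt "0 0 0 -40 0 0 0" --pt "0 0 0 -40 0 0 0" --pt "0 0 0 -40 0 0 0" --pt "0 0 0 -40 0 0 0" --pt "0 0 0 -40 0 0 0" --pt "0 -40 0 0 0 0 0" --pt "0 -40 0 0 0 0 0"

```text
clock: 11.87
eef_pos: [0.4442, 0.2977, 0.2997]
tool_rot: [0.83, 0.557, 0.006, 0.001]
ft_force: [0.2, -0.5, -1.6]
grip_width: 0.0001
grasp_force: 0.0
```

Request:
move_arm --pt "0 -40 0 0 0 0 0" --pt "0 -40 0 0 0 0 0" --pt "0 -40 0 0 0 0 0" --pt "0 -40 0 0 0 0 0" --pt "0 -40 0 0 0 0 0" --pt "0 -40 0 0 0 0 0" --pt "0 0 0 0 0 0 0" --pt "0 0 0 0 0 0 0"

```text
clock: 12.53
eef_pos: [0.3487, 0.0717, 0.2962]
tool_rot: [0.832, 0.554, 0.001, 0.001]
ft_force: [-0.5, 0.6, -0.1]
grip_width: 0.0
grasp_force: 0.0
```

Run:
```python
from h import *
st()
t=bot.camera("top");s=bot.camera("scene")
for c in("top","scene"):print(c,[(x["conf"],x["rect"]) for x in bot.outline_of("wing_a",c)][:1])
for q in("small_4","stamp","weight_2"):print(q,[np.round(x["rect"],1).tolist() for x in bot.outline_of(q,"top")][:1])
P=np.argwhere(bot.outline_of("wing_a","top")[0]["pixels"])[:,::-1].astype(float);m=P.mean(0);w,v=np.linalg.eigh(np.cov((P-m).T));a,b=[ray("top",m+k*v[:,1]*20,.1) for k in(-1,1)];print("wing yaw",np.degrees(np.arctan2(*(b-a)[[1,0]])))
a=cv2.resize(s[140:250,225:335],None,fx=3.6,fy=5,interpolation=cv2.INTER_CUBIC);old=cv2.imread("pics/scene.png")
b=cv2.resize(old[140:250,225:335],None,fx=3.6,fy=5,interpolation=cv2.INTER_CUBIC)
cv2.imwrite("pics/cmp.png",np.hstack([b,a]))
```

```text
t 12.5333 p [0.3487 0.0717 0.2962] xyaw 67.3 zax [ 0.003  0.    -1.   ] j [ 0.2  -0.07 -0.19  1.45 -0.    2.17] F [-0.5  0.6 -0.1] r,phi [ 280.5 -115.2]
top [(0.83, [231.8, 190.4, 42.6, 34.2])]
scene [(0.77, [248.0, 172.4, 53.4, 30.2])]
small_4 [[198.2, 170.3, 21.1, 22.2]]
stamp [[218.8, 256.9, 11.4, 9.2]]
weight_2 [[285.2, 221.4, 13.8, 14.6]]
wing yaw 51.19257143652355
```

View pics/cmp.png

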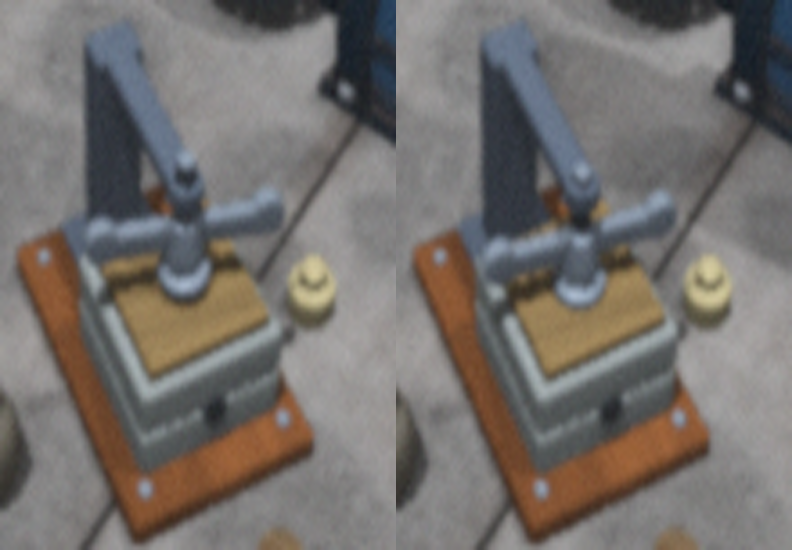

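In the comparison the pad now sits lower, flat on the board, and the thread stands out less. The wings are at yaw 51° after about 356° of turn. The stamp, bottle and weight are where they were, and the arm is clear. I'm handing in.

```bash
python3 -c "
from workcell import bot
print(bot.job_done())"
```

```text
the job is handed in; nothing more can be done
None
```

I handed in the job with the thumbscrew turned about 356° clockwise, until it took a 17 N push without moving and the pad looked home on the board; no verdict came back, and the stamp, bottle and weight showed no visible movement.

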